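# Open the cookie cooling cabinet and hold its door wide

### The job

Stop the fan of the cookie cooling cabinet by turning its black dial knob until the pointer reads zero, on the red mark. Then squeeze the red travel catch on the cabinet's deck all the way so that its bolt is drawn (it stays drawn), and after that squeeze the grip on top of the door to draw the door's own latch and swing the door out past its detent until it stands wide, at a right angle to the front or a little more. The door springs back if let go: finish there, still holding it wide with the gripper so the trays can be drawn, with jar, bowl and spatula left where they stand.

Things in the scene. Friction and masses are not known exactly. Their poses are not given: they have to be found in the camera images.
- cabinet: Countertop cooling cabinet, aluminium and clear panels, 326 mm wide, 405 deep, fixed to the bench, pans of cookies inside. Its flat top (deck) is 235 mm high. Origin: on the bench at the foot of the door's hinge axis (front left corner, facing the front). x runs back into the cabinet, y left along the front (the shut door lies along -y), z up. Place and yaw vary.
- dial_grip (a point): Point on the vertical axis of the fan dial's black knob, 30 mm above the deck, the height to grip. The knob is a ribbed cylinder 38 mm across, from 10 to 40 mm above the deck, on a white plate 76 mm across, at cabinet x 95, y -200 mm, with a white pointer line on top.
- fan_dial (a joint): Fan dial, rad: 0 = pointer at the red zero mark (on the door's side, cabinet -x); grows as the knob turns clockwise seen from above; stops at -1.5 and 1.5. Starts between 0.6 and 1.35, so turn it anticlockwise. Light friction (0.04 N m), stays where left, no click at zero.
- catch_grip (a point): Fixed point where to squeeze the travel catch along cabinet y, 36 mm above the deck, midway between its upright plates once squeezed. Outer face of the fixed steel plate: 18 mm to +y; of the red sliding plate: 32 mm to -y before, 18 after. Plates 28 mm wide, 8 thick, 50 high. A bolt and guide (12 mm high) run from the red plate in -y to an eye on the door (15 mm high).
- travel_catch (a joint): Travel of the red plate towards the fixed plate, m: 0 = its bolt is through the eye on the door (door locked), 0.014 = fully squeezed, bolt drawn. Slides against about 3 N of friction and stays where it is left.
- door_grip (a point): Where to squeeze the door's grip, along the line hinge to grip: near the free edge, 231 mm from the hinge axis, 36 mm above the door's top rail, midway between its upright plates once squeezed; moves with the door. Outer face of the fixed aluminium plate: 18 mm towards the hinge; of the blue sliding plate: 32 mm away from it before, 18 after. Plates 28 mm wide, 8 thick, 52 high.
- door_latch (a joint): Travel of the blue plate towards the hinge, m: 0 = door latch bolt out in its strike, 0.014 = fully squeezed, bolt drawn (clear of the strike from about 0.009). A spring of 5 to 10 N pushes it out again when let go, so keep it squeezed until the door has left the frame.
- door_hinge (a joint): Door angle, rad: 0 = shut, grows as the door swings out, clockwise seen from above; 1.57 = square to the front; stop at 1.95. A closing spring pulls it shut with 0.2 to 0.4 N m all the way; a spring detent adds about 0.7 N m between 0.5 and 0.8. Let go beyond it, the door swings back, usually to rest on the detent at about 1.06.
- hinge_top (a point): Point on the vertical hinge axis of the door at deck height (235 mm above the bench).
- door: The door: clear panel in an aluminium frame, 286 mm from hinge axis to free edge, 20 mm thick, 25 to 235 mm high, squeeze grip on top. Origin on the hinge axis at bench height; its -y axis points from the hinge to the free edge.
- jar: Amber jar with a white cap, 72 mm across, 115 mm high, loose on the bench to the left of where the wide-open door ends. Origin at the centre of its underside.
- bowl: Steel bowl, 130 mm across, 55 mm high, loose on the bench to the right of the cabinet. Origin at the centre of its underside.
- spatula: Spatula with a dark wooden handle, lying on the bench to the robot's left, outside the sweep of the door. Origin at the centre of its underside.

How it is judged:
By the outcome, as a careful person would: the job done as asked, in the order asked, and still so for the second after the job is handed in, while the arm keeps its last pose, push and grip.
It also fails if it takes over 61 s, if anything falls off the work surface, if the arm or the gripper's body presses on something with over 40 N, if the wrist force passes 120 N, or if a joint passes its speed limit or range.

### The arm

A 6-joint arm with a two-finger parallel gripper is mounted at the origin on the work surface. World frame = base frame: x ahead of the robot, y to its left, z up, the work surface at z = 0. Lengths are in m, angles in rad, forces in N, time in s.
With the tool pointing down it reaches from about 0.375 to 0.9 m from the base axis. Payload 3.1 kg.
Tool frame: the origin (TCP) lies at the very end of the fingers, on their centre line; the grasp point (between the pads) lies 19 mm behind it; z points along the fingers, y is the direction in which the jaws open and shut (so a half turn about z gives the same grasp; the last joint's range is limited). The gripper opens to 87 mm and grips with 3 to 60 N. Pads are 19 mm wide; open, the fingers measure 117 mm over their backs; the gripper's body (75 mm by 190 mm) begins 51 mm behind the grasp point.
Start: joints at [1.147, 0.527, 1.433, -0, 1.181, -0.178], TCP at [0.152, 0.606, 0.223] pointing down, gripper open.
Joint ranges: [-3.08, 3.08], [-0.75, 2.2], [0.22, 2.44], [-1.43, 4.57], [0, 2.65], [-2.85, 2.85]. Speed limits (rad/s): [2.79, 2.79, 3.14, 3.14, 3.14, 3.14].

### API

Orientations are given as a unit quaternion [x, y, z, w].
In Python, from rig import robot gives the robot as it stands. The module is installed in compiled form; this text tells all that it offers.
- The arm moves only by the tool send_rows, never from a script. Its argument "deltas" is a list of rows, each an object of numbers: "tx", "ty", "tz": the shift along the tool's x, y, z in cm; "rx", "ry", "rz": the turn, a rotation vector about the tool's x, y, z in rad. A call has 1 to 5 rows; each row is the pose to reach, as a shift and turn from the pose commanded when the call began, along the tool's axes at that moment; what a row does not reach only later rows make up. A row lasts 1/12 s, in which the tool goes at most 41.7 mm and 7.16 degrees, less where a joint would pass 70% of its speed; a pose out of reach is approached as far as the arm can. A call with a gripper value outside its range is refused whole. "claw" is the finger opening in cm, from 0 to 8.7, set as the call begins (left out, the last holds). The fingers move at their own pace and stop on an object; "squeeze" is the grip in N (left out, the last holds). Time passes only in rows, so rows that repeat a pose let the fingers close. It gives the time, the measured TCP pose, the force and the opening at its end, in the units of the state.
- robot.get_obs(): the state, without advancing time (a new reading comes with each control period).
- robot.camera(name): name is "side" or "top" or "wrist"; returns a dict with "color" (480x640x3 uint8, red, green, blue), "z_map" (480x640 float32, m along the optical axis (not along the pixel's ray), 0 where there is no reading), "intrinsics" (3x3 intrinsics, pixels), "R" (3x3) and "t" (3): a world point X has camera coordinates R X + t; the wrist camera has in their place "tool_from_camera" (4x4, takes a point from camera to tool coordinates, whose origin is the TCP and whose axes are the flange's). Camera axes: x right, y down, z forward; pixel columns grow to the right and rows downward; lengths in m; the calibration is good to about 2 mm. A picture is of the moment at which its call begins: read the wrist's pose just before it.
- robot.hand_in(): hands the job in, once; it reports no verdict.
Trained networks look in the newest picture that a camera, given by its name, has taken for a name from the list of things; names that differ only in an ending like _2 or _b are one class to them, and where a whole thing is asked for, a point or a joint stands for the part that bears it (a point fixed in the world has none). Each returns a list of dicts, best first, with "p" (0 to 1); they miss things now and then, are a little off and sometimes report something else, mostly with a low value. They report only what shows in the picture. A call takes as long as a camera call.
- robot.outline_of(label, camera): "pixels" (480x640 bool, what is visible of it) and "xy" ([column, row] in pixels, amid what is visible of it).
- robot.tip_of(label, camera): "xy" ([column, row] in pixels: a listed point, or the origin of a listed thing).
The state is a dict: "time": time; "q": joint angles; "joint_velocities": joint speeds; "joint_torque": joint torques, N m; "position": TCP position; "tool_rot": TCP orientation; "ft_force": force on the tool from outside, world axes, zero at the start; "moment": the same for the moment, N m; "grip_width": finger opening in m.
Only numpy, scipy, OpenCV 4.12 (cv2) and the standard library are available. Lean on these libraries where they do the work, as an engineer would, in place of code of your own. Each camera call takes 0.05 s, during which the arm holds its last target.

## Working session

There is one attempt and no reset: what is moved stays moved. The work goes in short steps, Python scripts to look and compute and a tool call to move; the robot and the scene stay as the last step left them, time stands still between calls to the robot, and variables do not carry over. Pictures are saved under pics/ and viewed, and the job is handed in when it is done.

Besides the shell and the picture viewer there is one more tool, called after "Emit:" by a JSON object that holds its "op" and its "data". send_rows: Moves the arm, as the interface text tells. Its arguments: {"type":"object","properties":{"deltas":{"type":"array","items":{"type":"object","properties":{"tx":{"type":"number"},"ty":{"type":"number"},"tz":{"type":"number"},"rx":{"type":"number"},"ry":{"type":"number"},"rz":{"type":"number"}}}},"claw":{"type":"number"},"squeeze":{"type":"number"}},"required":["deltas"]}

```bash
mkdir -p pics
cat > h.py <<'E'
import numpy as np, cv2
from rig import robot
from scipy.spatial.transform import Rotation as Rn
def cam(n):
    o=robot.get_obs(); c=robot.camera(n)
    if n=="wrist":
        T=np.eye(4);T[:3,:3]=Rn.from_quat(o["tool_rot"]).as_matrix();T[:3,3]=o["position"]
        M=T@np.array(c["tool_from_camera"]); c["Rwc"]=M[:3,:3]; c["o"]=M[:3,3]
    else:
        c["Rwc"]=np.array(c["R"]).T; c["o"]=-c["Rwc"]@np.array(c["t"])
    return c
def save(c,f): cv2.imwrite("pics/"+f,c["color"][:,:,::-1])
def ray(c,uv): 
    d=np.linalg.inv(c["intrinsics"])@np.array([uv[0],uv[1],1.]); return c["Rwc"]@d
def atz(c,uv,z):
    d=ray(c,uv); return c["o"]+d*(z-c["o"][2])/d[2]
def dep(c,uv):
    z=c["z_map"][int(round(uv[1])),int(round(uv[0]))]; return c["o"]+ray(c,uv)*z
def cloud(c):
    v,u=np.nonzero(c["z_map"]>0); z=c["z_map"][v,u]
    d=np.linalg.inv(c["intrinsics"])@np.vstack([u,v,np.ones_like(u)])
    return (c["Rwc"]@(d*z)).T+c["o"],u,v
def px(c,X):
    p=c["intrinsics"]@(c["Rwc"].T@(np.array(X)-c["o"])); return p[:2]/p[2]
E
python3 - <<'E'
from h import *
np.set_printoptions(precision=4,suppress=True)
print(robot.get_obs())
for n in ["side","top","wrist"]:
    c=cam(n); save(c,n+"0.png"); print(n,c["o"],c["intrinsics"][0,0])
    for l in ["dial_grip","catch_grip","door_grip","hinge_top","cabinet","jar","bowl","spatula"]:
        r=robot.tip_of(l,n)
        print(l,[(np.round(x["xy"],1),round(x["p"],2),dep(c,x["xy"]) if 0<=x["xy"][0]<639 and 0<=x["xy"][1]<479 else 0) for x in r[:2]])
E
```

```text
{'time': 0.0, 'q': array([ 1.1465,  0.5285,  1.4339,  0.    ,  1.1814, -0.1785]), 'joint_velocities': array([-0.0002, -0.0025,  0.    , -0.0002,  0.0007,  0.0014]), 'joint_torque': array([ -0.0002, -44.004 , -17.6593,   0.0635,   0.0585,  -0.0002]), 'position': array([0.1517, 0.6055, 0.2216]), 'tool_rot': array([ 0.1226,  0.9925, -0.001 , -0.0003]), 'ft_force': array([ 0.511 ,  0.0352, -0.4966]), 'moment': array([ 0.0023, -0.0343, -0.0015]), 'grip_width': 0.08685622968531011}
side [-0.5229 -0.996   0.9862] 572.4993860345268
dial_grip [(array([413. , 227.4]), 0.85, array([ 0.6395, -0.2087,  0.2753]))]
catch_grip [(array([361.9, 209.9]), 0.73, array([0.6851, 0.0103, 0.2415])), (array([382. , 210.2]), 0.59, array([ 0.6775, -0.0717,  0.2695]))]
door_grip [(array([383.9, 232.8]), 0.58, array([ 0.5741, -0.1611,  0.267 ]))]
hinge_top [(array([363.4, 207. ]), 0.92, array([0.6865, 0.0059, 0.2521]))]
cabinet [(array([358.5, 273.5]), 0.59, array([0.6999, 0.0303, 0.0006])), (array([416. , 394.6]), 0.37, array([ 0.366 , -0.4371,  0.0095]))]
jar [(array([240.1, 239.5]), 0.89, array([0.5603, 0.4663
[... 436 characters left out ...]
ray([199.5, 222.7]), 0.15, array([0.5532, 0.4765, 0.0889]))]
door_grip [(array([345.5, 192.5]), 0.6, array([0.6678, 0.0085, 0.0822]))]
hinge_top [(array([343.6, 172. ]), 0.59, array([0.6946, 0.0187, 0.2461]))]
cabinet [(array([343.5, 194.8]), 0.58, array([0.6772, 0.0137, 0.0019]))]
jar [(array([197.3, 223.7]), 0.56, array([0.5437, 0.475 , 0.1268]))]
bowl [(array([476.5, 288.3]), 0.98, array([ 0.3739, -0.4358,  0.0009])), (array([403.1, 212.8]), 0.6, array([ 0.5679, -0.1571,  0.2856]))]
spatula [(array([225.5, 304.9]), 0.75, array([0.2943, 0.3903, 0.0208]))]
wrist [0.0725 0.6249 0.3852] 370.3951171032848
dial_grip []
catch_grip []
door_grip []
hinge_top []
cabinet []
jar []
bowl []
spatula []
```

Run:
```python
import cv2
a=cv2.imread("pics/top0.png")[120:300,300:520]; cv2.imwrite("pics/topc.png",cv2.resize(a,None,fx=3.4,fy=3.3,interpolation=3)[:600])
a=cv2.imread("pics/side0.png"); cv2.imwrite("pics/sidec.png",cv2.resize(a[150:350,280:520],None,fx=3.3,fy=3,interpolation=3))
```

```text
(no output)
```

View pics/topc.png

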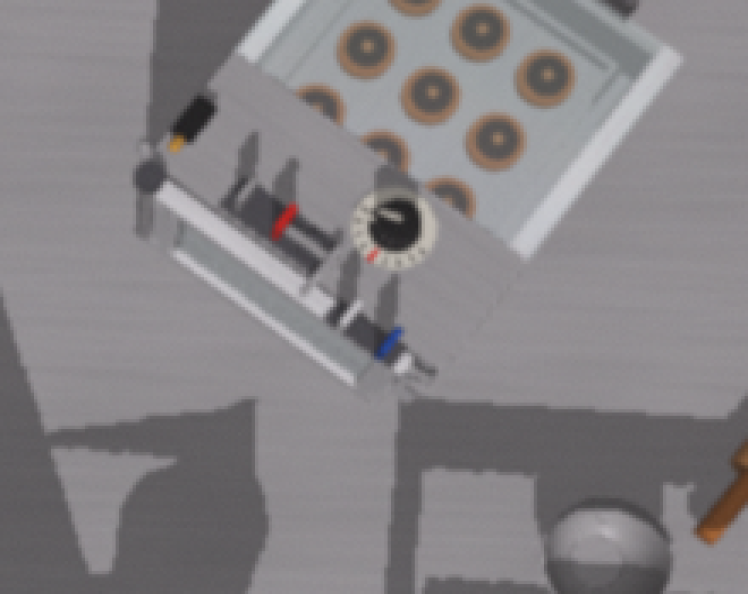

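View pics/sidec.png

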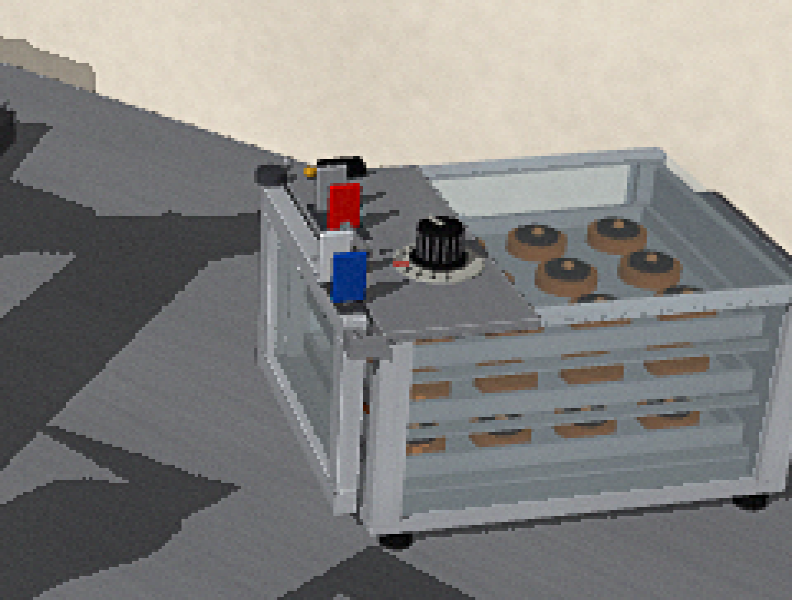

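View pics/top0.png

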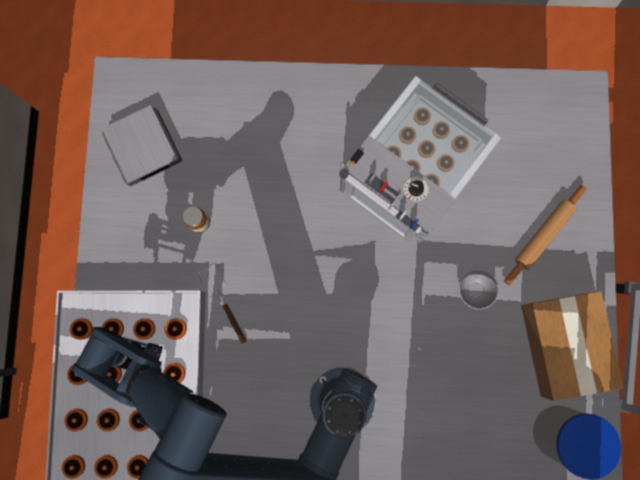

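Add to h.py:
```python
def state():
    o=robot.get_obs(); R=Rn.from_quat(o["tool_rot"]).as_matrix()
    return o,R,np.arctan2(R[1,1],R[0,1])
def delta(p,psi):
    o,R,ps=state()
    Rt=np.column_stack([[-np.sin(psi),np.cos(psi),0],[np.cos(psi),np.sin(psi),0],[0,0,-1]])
    d=R.T@(np.array(p)-o["position"])*100; r=Rn.from_matrix(R.T@Rt).as_rotvec()
    print("t%.2f"%o["time"],"pos",np.round(o["position"],4),"psi %.3f"%ps,"F",np.round(o["ft_force"],1),"w %.4f"%o["grip_width"],"q",np.round(o["q"],2))
    print("delta t(cm)",np.round(d,2),"r",np.round(r,3),"|t|%.1fcm"%np.linalg.norm(d))
```

```text
(no output)
```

Emit:
{"op": "send_rows", "data": {"deltas": [{"tx": -57.4,"ty": -57.3,"tz": -22.8},{"tx": -57.4,"ty": -57.3,"tz": -22.8},{"tx": -57.4,"ty": -57.3,"tz": -22.8},{"tx": -57.4,"ty": -57.3,"tz": -22.8},{"tx": -57.4,"ty": -57.3,"tz": -22.8}]}}

```text
schema error: expected keys tx, ty, tz, rx, ry, rz
```

```bash
python3 -c "
from h import *
delta([.57,-.09,.45],.935)"
```

```text
t1.35 pos [0.152  0.6062 0.2225] psi 1.325 F [ 0.4  0.2 -0.2] w 0.0868 q [ 1.15  0.53  1.43  0.    1.18 -0.18]
delta t(cm) [-57.48 -57.36 -22.75] r [-0.   -0.    0.39] |t|84.3cm
```

Emit:
{"op": "send_rows", "data": {"deltas": [{"tx": -57.4,"ty": -57.3,"tz": -22.8,"rx": 0,"ry": 0,"rz": 0},{"tx": -57.4,"ty": -57.3,"tz": -22.8,"rx": 0,"ry": 0,"rz": 0},{"tx": -57.4,"ty": -57.3,"tz": -22.8,"rx": 0,"ry": 0,"rz": 0},{"tx": -57.4,"ty": -57.3,"tz": -22.8,"rx": 0,"ry": 0,"rz": 0},{"tx": -57.4,"ty": -57.3,"tz": -22.8,"rx": 0,"ry": 0,"rz": 0}]}}

```text
time: 1.77
position: [0.2557, 0.4327, 0.2794]
tool_rot: [0.122, 0.993, 0.0, 0.0]
ft_force: [0.4, 0.4, -0.1]
grip_width: 0.0869
```

```bash
python3 -c "
from h import *
delta([.57,-.09,.45],.935)"
```

```text
t1.77 pos [0.2557 0.4327 0.2794] psi 1.326 F [ 0.4  0.4 -0.1] w 0.0869 q [ 0.81  0.29  1.66 -0.    1.19 -0.51]
delta t(cm) [-43.17 -43.09 -17.05] r [0.    0.    0.391] |t|63.3cm
```

Emit:
{"op": "send_rows", "data": {"deltas": [{"tx": -43,"ty": -43,"tz": -17,"rx": 0,"ry": 0,"rz": 0},{"tx": -43,"ty": -43,"tz": -17,"rx": 0,"ry": 0,"rz": 0},{"tx": -43,"ty": -43,"tz": -17,"rx": 0,"ry": 0,"rz": 0},{"tx": -43,"ty": -43,"tz": -17,"rx": 0,"ry": 0,"rz": 0},{"tx": -43,"ty": -43,"tz": -17,"rx": 0,"ry": 0,"rz": 0}]}}

```text
time: 2.18
position: [0.3588, 0.2604, 0.3359]
tool_rot: [0.122, 0.992, 0.0, 0.0]
ft_force: [0.8, -0.1, 1.5]
grip_width: 0.0872
```

```bash
python3 -c "
from h import *
delta([.57,-.09,.45],.935)"
```

```text
t2.18 pos [0.3588 0.2604 0.3359] psi 1.325 F [ 0.8 -0.1  1.5] w 0.0872 q [ 0.37  0.14  1.7   0.    1.3  -0.95]
delta t(cm) [-29.01 -28.84 -11.41] r [0.001 0.001 0.39 ] |t|42.5cm
```

Emit:
{"op": "send_rows", "data": {"deltas": [{"tx": -29,"ty": -28.8,"tz": -11.4,"rx": 0,"ry": 0,"rz": 0},{"tx": -29,"ty": -28.8,"tz": -11.4,"rx": 0,"ry": 0,"rz": 0},{"tx": -29,"ty": -28.8,"tz": -11.4,"rx": 0,"ry": 0,"rz": 0},{"tx": -29,"ty": -28.8,"tz": -11.4,"rx": 0,"ry": 0,"rz": 0},{"tx": -29,"ty": -28.8,"tz": -11.4,"rx": 0,"ry": 0,"rz": 0}]}}

```text
time: 2.6
position: [0.4625, 0.0884, 0.3919]
tool_rot: [0.123, 0.992, 0.0, 0.0]
ft_force: [0.7, 0.8, 1.2]
grip_width: 0.0868
```

```bash
python3 -c "
from h import *
delta([.57,-.09,.45],.935)"
```

```text
t2.60 pos [0.4625 0.0884 0.3919] psi 1.325 F [0.7 0.8 1.2] w 0.0868 q [-0.05  0.14  1.55  0.    1.45 -1.37]
delta t(cm) [-14.77 -14.68  -5.8 ] r [0.001 0.001 0.39 ] |t|21.6cm
```

Emit:
{"op": "send_rows", "data": {"deltas": [{"tx": -14.7,"ty": -14.7,"tz": -5.8,"rx": 0,"ry": 0,"rz": 0.39},{"tx": -14.7,"ty": -14.7,"tz": -5.8,"rx": 0,"ry": 0,"rz": 0.39},{"tx": -14.7,"ty": -14.7,"tz": -5.8,"rx": 0,"ry": 0,"rz": 0.39},{"tx": -14.7,"ty": -14.7,"tz": -5.8,"rx": 0,"ry": 0,"rz": 0.39},{"tx": -14.7,"ty": -14.7,"tz": -5.8,"rx": 0,"ry": 0,"rz": 0.39}]}}

```text
time: 3.02
position: [0.5656, -0.0838, 0.4477]
tool_rot: [0.313, 0.95, 0.0, 0.0]
ft_force: [1.6, -0.4, -0.5]
grip_width: 0.0872
```

Emit:
{"op": "send_rows", "data": {"deltas": [{"tx": 0,"ty": 0,"tz": 0,"rx": 0,"ry": 0,"rz": 0},{"tx": 0,"ty": 0,"tz": 0,"rx": 0,"ry": 0,"rz": 0}]}}

```text
time: 3.18
position: [0.5659, -0.0838, 0.4467]
tool_rot: [0.314, 0.949, 0.0, -0.0]
ft_force: [-0.8, 0.4, -0.3]
grip_width: 0.0869
```

Run:
```python
from h import *
np.set_printoptions(precision=4,suppress=True)
delta([.57,-.09,.45],.935)
n="wrist";c=cam(n); save(c,"w1.png"); np.save("w1.npy",c,allow_pickle=True)
for l in ["dial_grip","catch_grip","door_grip","hinge_top"]:
    r=robot.tip_of(l,n); zz=.235 if l=="hinge_top" else .265 if l=="dial_grip" else .271
    print(l,[(np.round(x["xy"],1),round(x["p"],2),atz(c,x["xy"],zz)) for x in r[:2]])
```

```text
t3.18 pos [ 0.5659 -0.0838  0.4467] psi 0.932 F [-0.8  0.4 -0.3] w 0.0869 q [-0.34  0.28  1.22  0.    1.64 -1.27]
delta t(cm) [-0.7  -0.25 -0.33] r [ 0.    -0.    -0.003] |t|0.8cm
dial_grip [(array([280.5, 347.4]), 0.56, array([ 0.653, -0.2  ,  0.265]))]
catch_grip [(array([385.1, 298.1]), 0.83, array([ 0.6685, -0.0781,  0.271 ]))]
door_grip [(array([245.1, 267.7]), 0.9, array([ 0.56  , -0.1696,  0.271 ]))]
hinge_top [(array([467.9, 251.7]), 0.86, array([0.6939, 0.0181, 0.235 ]))]
```

View pics/w1.png

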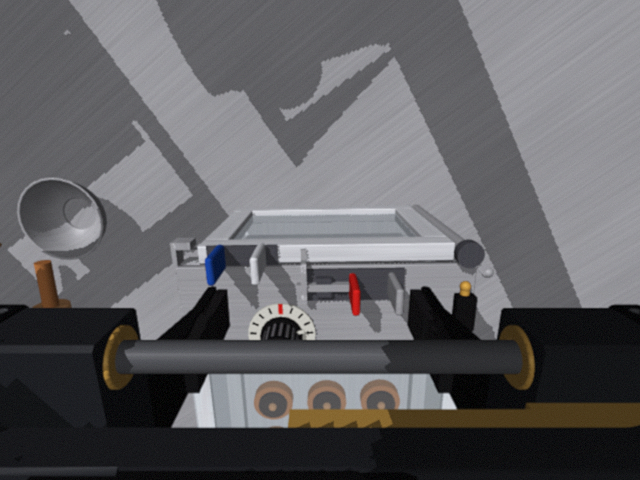

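Run:
```python
from h import *
np.set_printoptions(precision=4,suppress=True)
c=np.load("w1.npy",allow_pickle=True).item()
ct=cam("top"); cs=cam("side")
for nm,c in [("w",c),("t",ct),("s",cs)]:
    P,u,v=cloud(c); col=c["color"][v,u].astype(int)
    box=(abs(P[:,0]-.62)<.2)&(abs(P[:,1]+.1)<.2)&(P[:,2]>.05)&(P[:,2]<.31)
    if nm=="w": box&=(v<345)
    P=P[box];col=col[box]
    red=(col[:,0]>130)&(col[:,1]<60)&(col[:,2]<60); blue=(col[:,2]>100)&(col[:,0]<70)&(col[:,1]<100)
    for k,m in [("red",red&(P[:,2]>.25)),("blue",blue&(P[:,2]>.25))]:
        print(nm,k,m.sum(),P[m].mean(0),P[m].min(0),P[m].max(0))
    # deck height
    h,e=np.histogram(P[:,2],bins=np.arange(.2,.31,.004)); print(dict(zip(np.round(e[:-1],3),h)))
    dark=(col.max(1)<70)&(P[:,2]>.268)&(np.linalg.norm(P[:,:2]-[.65,-.2],axis=1)<.04)
    if dark.sum():print(nm,"knob",dark.sum(),P[dark].mean(0),P[dark].min(0),P[dark].max(0))
```

```text
w red 263 [ 0.6453 -0.0997  0.2797] [ 0.6368 -0.1104  0.25  ] [ 0.6593 -0.0923  0.287 ]
w blue 213 [ 0.5378 -0.1912  0.2834] [ 0.5283 -0.2011  0.251 ] [ 0.5517 -0.1835  0.2889]
{np.float64(0.2): np.int64(79), np.float64(0.204): np.int64(89), np.float64(0.208): np.int64(146), np.float64(0.212): np.int64(315), np.float64(0.216): np.int64(327), np.float64(0.22): np.int64(364), np.float64(0.224): np.int64(543), np.float64(0.228): np.int64(669), np.float64(0.232): np.int64(10711), np.float64(0.236): np.int64(7074), np.float64(0.24): np.int64(884), np.float64(0.244): np.int64(1378), np.float64(0.248): np.int64(1385), np.float64(0.252): np.int64(289), np.float64(0.256): np.int64(176), np.float64(0.26): np.int64(176), np.float64(0.264): np.int64(162), np.float64(0.268): np.int64(170), np.float64(0.272): np.int64(193), np.float64(0.276): np.int64(116), np.float64(0.28): np.int64(215), np.float64(0.284): np.int64(735), np.float64(0.288): np.int64(43), np.float64(0.292): np.int64(0), np.float64(0.296): np.int64(0), np.float64(0.3): np.int64(0), np.float64(0.304): np.int64(0)}
w knob 127 [ 0.6389 -0.1902  0.2725] [ 0.6322 -0.2037  0.268 ] [ 0.6514 -0.181   0.277 ]<stdin>:12: RuntimeWarning: Mean of empty slice.
  ret = um.true_divide(
Traceback (most recent call last):
ValueError: zero-size array to reduction operation minimum which has no identity
```

```bash
cat > fit.py <<'E'
from h import *
np.set_printoptions(precision=4,suppress=True)
c=np.load("w1.npy",allow_pickle=True).item()
P,u,v=cloud(c)
m=(P[:,2]>.278)&(P[:,2]<.3)&(v<345)&(P[:,0]<.75)&(P[:,0]>.5)&(P[:,1]<.03)&(P[:,1]>-.24)
im=np.zeros((480,640),np.uint8); im[v[m],u[m]]=1
n,lab=cv2.connectedComponents(im)
for k in range(1,n):
    s=lab[v,u]==k; Q=P[s&m]
    if len(Q)<40: continue
    q=Q[:,:2]; ce=(q.max(0)+q.min(0))/2; r=cv2.minAreaRect((q*1e4).astype(np.float32))
    print(k,len(Q),"mean",Q.mean(0),"rect c",np.array(r[0])/1e4,"size mm",np.array(r[1])/10,r[2],c["color"][v[s],u[s]].mean(0))
# hinge cap
m=(P[:,2]>.238)&(np.linalg.norm(P[:,:2]-[.694,.018],axis=1)<.03)
Q=P[m];print("hinge",m.sum(),Q.mean(0),Q.min(0),Q.max(0)); 
(x,r)=cv2.minEnclosingCircle((Q[:,:2]*1e4).astype(np.float32)); print(np.array(x)/1e4,r/10)
# white dial plate pixels z~.24-.247
m=(P[:,2]>.239)&(P[:,2]<.25)&(np.linalg.norm(P[:,:2]-[.65,-.2],axis=1)<.05)&(v<350)
Q=P[m]; A=np.c_[2*Q[:,:2],np.ones(len(Q))]
h=cv2.convexHull((Q[:,:2]*1e4).astype(np.float32))[:,0]/1e4
print("plate",len(Q),Q.min(0),Q.max(0)); print(h)
E
python3 fit.py
python3 -c "
import cv2
a=cv2.imread('pics/w1.png')[200:360,160:500];cv2.imwrite('pics/w1c.png',cv2.resize(a,None,fx=2.3,fy=2.3,interpolation=2))"
```

```text
1 298 mean [ 0.5402 -0.1914  0.2854] rect c [ 0.5406 -0.1932] size mm [ 8.7073 27.868 ] 53.797584533691406 [ 24.3255  52.8557 117.2987]
2 269 mean [ 0.5645 -0.1577  0.2859] rect c [ 0.5649 -0.1588] size mm [ 8.161 27.26 ] 54.010162353515625 [159.4015 160.2156 165.2491]
3 239 mean [ 0.648  -0.1009  0.2842] rect c [ 0.6491 -0.1013] size mm [ 7.9922 27.4097] 54.61430740356445 [167.5272  32.3054  29.9916]
4 244 mean [ 0.6726 -0.0675  0.284 ] rect c [ 0.6741 -0.0676] size mm [ 8.4303 27.2707] 54.05662536621094 [128.0205 127.8566 132.2254]
hinge 829 [0.695  0.0171 0.2474] [0.6776 0.0026 0.2381] [0.7239 0.0306 0.2509]
[0.7008 0.0174] 23.268032836914063
plate 734 [ 0.6141 -0.2319  0.239 ] [ 0.6779 -0.1536  0.2499]
[[ 0.6779 -0.1758]
 [ 0.675  -0.1708]
 [ 0.673  -0.1694]
 [ 0.6597 -0.1636]
 [ 0.6324 -0.1536]
 [ 0.6182 -0.1847]
 [ 0.6148 -0.1932]
 [ 0.6142 -0.1985]
 [ 0.6141 -0.2028]
 [ 0.6147 -0.2061]
 [ 0.6169 -0.215 ]
 [ 0.6182 -0.2176]
 [ 0.6235 -0.2247]
 [ 0.6247 -0.2259]
 [ 0.6296 -0.23  ]
 [ 0.6315 -0.2316]
 [ 0.6322 -0.2319]
 [ 0.6349 -0.2315]
 [ 0.6371 -0.2302]
 [ 0.6393 -0.2278]
 [ 0.64   -0.2269]]
```

View pics/w1c.png

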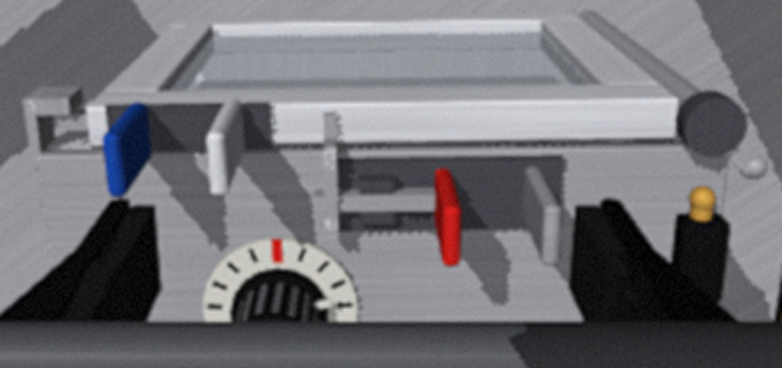

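```bash
cat > const.py <<'E'
import numpy as np
a=np.deg2rad(54.1); U=np.array([np.cos(a),np.sin(a)]); EX=np.array([U[1],-U[0]])
DG=np.array([.5568,-.1703]); H=DG+.231*U; CG=np.array([.6657,-.0788]); D=H+.095*EX-.2*U
E
python3 - <<'E'
from h import *
from const import *
np.set_printoptions(precision=4,suppress=True)
print(H,D)
ct=cam("top"); img=cv2.imread("pics/top0.png")[:,:,::-1].astype(int)
for nm,c,im in [("t",ct,img),("w",np.load("w1.npy",allow_pickle=True).item(),None)]:
    if im is None: im=c["color"].astype(int)
    print(nm,px(c,[*D,.275]))
    for v in range(480):
        for u in range(640):
            p=atz(c,(u,v),.275)[:2]-D
            if np.linalg.norm(p)<.018 and im[v,u].min()>110 and (nm=="t" or v<342):
                x=p@EX;y=p@U; print(u,v,im[v,u],"x%.1f y%.1f"%(x*1e3,y*1e3),"ang cw from -x: %.2f"%np.arctan2(y,-x))
E
python3 -c "
import cv2
a=cv2.imread('pics/top0.png')[165:205,395:445];cv2.imwrite('pics/td.png',cv2.resize(a,None,fx=14,fy=14,interpolation=0))"
```

```text
[0.6923 0.0168] [ 0.6519 -0.2009]
t [417.9265 185.824 ]
423 183 [150 146 139] x16.0 y-6.8 ang cw from -x: -2.74
413 184 [138 133 127] x-4.4 y14.8 ang cw from -x: 1.28
414 184 [130 125 120] x-2.6 y12.4 ang cw from -x: 1.36
415 184 [120 115 112] x-0.8 y10.1 ang cw from -x: 1.49
414 185 [141 137 130] x-5.1 y10.6 ang cw from -x: 1.13
415 185 [152 148 142] x-3.3 y8.3 ang cw from -x: 1.20
416 185 [144 138 133] x-1.5 y6.0 ang cw from -x: 1.33
417 185 [122 117 113] x0.3 y3.6 ang cw from -x: 1.66
416 186 [126 121 116] x-3.9 y4.2 ang cw from -x: 0.82
417 186 [127 123 118] x-2.1 y1.8 ang cw from -x: 0.72
424 186 [169 164 157] x10.5 y-14.5 ang cw from -x: -2.20
w [278.2393 352.4971]
```

View pics/td.png

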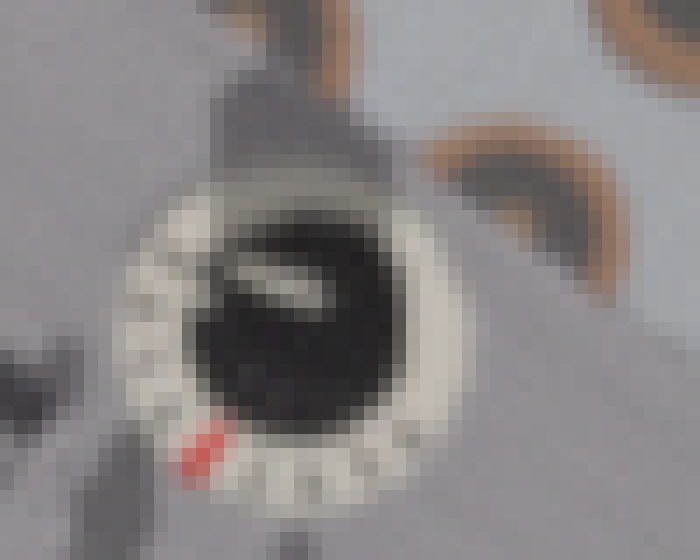

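```bash
python3 -c "
from h import *
delta([.652,-.201,.33],.3)"
```

```text
t3.58 pos [ 0.5647 -0.0807  0.4472] psi 0.937 F [-0.2 -0.5 -0.4] w 0.0867 q [-0.34  0.28  1.23  0.    1.64 -1.27]
delta t(cm) [-14.16  -4.52  11.72] r [ 0.    -0.     0.637] |t|18.9cm
```

Emit:
{"op": "send_rows", "data": {"deltas": [{"tx": -14.2,"ty": -4.5,"tz": 11.7,"rx": 0,"ry": 0,"rz": 0.637},{"tx": -14.2,"ty": -4.5,"tz": 11.7,"rx": 0,"ry": 0,"rz": 0.637},{"tx": -14.2,"ty": -4.5,"tz": 11.7,"rx": 0,"ry": 0,"rz": 0.637},{"tx": -14.2,"ty": -4.5,"tz": 11.7,"rx": 0,"ry": 0,"rz": 0.637},{"tx": -14.2,"ty": -4.5,"tz": 11.7,"rx": 0,"ry": 0,"rz": 0.637}], "claw": 6.0, "squeeze": 15}}

```text
time: 4.0
position: [0.653, -0.2042, 0.3259]
tool_rot: [0.592, 0.806, -0.001, -0.002]
ft_force: [0.2, 0.0, -0.3]
grip_width: 0.0638
```

Run:
```python
from h import *
for i in range(4):
    delta([.652,-.201,.33],.3); c=cam("wrist")
save(c,"w2.png"); np.save("w2.npy",c,allow_pickle=True)
```

```text
t4.00 pos [ 0.653  -0.2042  0.3259] psi 0.303 F [ 0.2  0.  -0.3] w 0.0638 q [-0.47  0.53  1.14 -0.    1.48 -0.77]
delta t(cm) [ 0.34  0.   -0.41] r [-0.003 -0.002  0.003] |t|0.5cm
t4.05 pos [ 0.6532 -0.2061  0.3229] psi 0.297 F [ 1.7 -1.5 -2. ] w 0.0622 q [-0.47  0.53  1.14 -0.    1.48 -0.76]
delta t(cm) [ 0.53  0.03 -0.71] r [-0.005 -0.003 -0.003] |t|0.9cm
t4.10 pos [ 0.6522 -0.204   0.3249] psi 0.307 F [-0.5 -0.  -0.2] w 0.0617 q [-0.47  0.53  1.14 -0.    1.48 -0.77]
delta t(cm) [ 0.3   0.07 -0.51] r [-0.006 -0.005  0.007] |t|0.6cm
t4.15 pos [ 0.6521 -0.2026  0.3274] psi 0.311 F [-0.2  0.3  1. ] w 0.0613 q [-0.46  0.53  1.14  0.    1.48 -0.78]
delta t(cm) [ 0.15  0.03 -0.26] r [-0.003 -0.004  0.011] |t|0.3cm
```

View pics/w2.png

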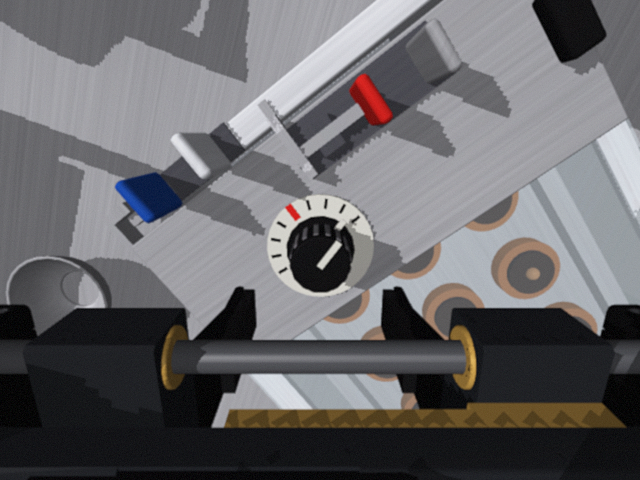

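```bash
cat > fit2.py <<'E'
from h import *
from const import *
import sys
np.set_printoptions(precision=4,suppress=True)
delta([.652,-.201,.33],.3)
c=cam("wrist"); save(c,sys.argv[1]); np.save("w.npy",c,allow_pickle=True)
P,u,v=cloud(c)
m=(P[:,2]>.278)&(P[:,2]<.3)&(v<290)&(P[:,0]<.75)&(P[:,0]>.5)&(P[:,1]<.03)&(P[:,1]>-.24)
im=np.zeros((480,640),np.uint8); im[v[m],u[m]]=1
n,lab=cv2.connectedComponents(im)
for k in range(1,n):
    s=lab[v,u]==k; Q=P[s&m]
    if len(Q)<60: continue
    q=Q[:,:2]; r=cv2.minAreaRect((q*1e4).astype(np.float32))
    print(k,len(Q),"rect c",np.array(r[0])/1e4,"mm",np.array(r[1])/10,"%.1f"%r[2],c["color"][v[s&m],u[s&m]].mean(0).astype(int))
z=P[(abs(P[:,2]-.235)<.006)&(v<290)][:,2]; print("deck z",np.median(z))
m=(P[:,2]>.269)&(P[:,2]<.282)&(np.linalg.norm(P[:,:2]-D,axis=1)<.03)&(v<300)
Q=P[m];print("knob top",len(Q),np.median(Q[:,2])); (x,r)=cv2.minEnclosingCircle((Q[:,:2]*1e4).astype(np.float32)); K=np.array(x)/1e4; print("knob c",K,r/10)
col=c["color"][v,u].astype(int)
w=m&(col.min(1)>110)&(np.linalg.norm(P[:,:2]-K,axis=1)<.016)
q=P[w][:,:2]; 
if len(q)>8:
    mu=q.mean(0); vv=np.linalg.svd(q-mu)[2][0]
    if vv@(mu-K)<0: vv=-vv
    f=lambda d:np.arctan2(d@U,-(d@EX))
    print("pointer n",len(q),"mean off mm",(mu-K)*1e3,"ang line %.3f"%f(vv),"ang by mean %.3f"%f(mu-K))
    rd=(col[:,0]>130)&(col[:,1]<70)&(np.linalg.norm(P[:,:2]-K,axis=1)<.045)&(np.linalg.norm(P[:,:2]-K,axis=1)>.02)&(P[:,2]<.26)
    if rd.sum(): print("red ang %.3f"%f(P[rd][:,:2].mean(0)-K), rd.sum())
E
python3 fit2.py w3.png
```

```text
t4.20 pos [ 0.6524 -0.2018  0.3295] psi 0.312 F [0.  0.2 0.4] w 0.0604 q [-0.46  0.52  1.14  0.    1.48 -0.78]
delta t(cm) [ 0.09 -0.02 -0.05] r [-0.001 -0.002  0.012] |t|0.1cm
1 1094 rect c [ 0.6742 -0.0682] mm [ 8.5178 27.8811] 53.4 [131 130 135]
2 874 rect c [ 0.6497 -0.1021] mm [ 8.1734 27.8597] 54.0 [176  29  26]
3 899 rect c [ 0.5656 -0.1594] mm [ 8.7391 27.7036] 53.9 [164 165 170]
4 930 rect c [ 0.5414 -0.1928] mm [ 8.7501 27.9692] 52.7 [ 23  53 118]
deck z 0.2353467523299791
knob top 2847 0.2759855084751665
knob c [ 0.6522 -0.2011] 19.978727722167967
pointer n 192 mean off mm [2.0934 7.2418] ang line 1.273 ang by mean 1.226
red ang -0.002 85
```

Emit:
{"op": "send_rows", "data": {"deltas": [{"tx": 0.1,"ty": 0,"tz": 3,"rx": 0,"ry": 0,"rz": 0.01},{"tx": 0.1,"ty": 0,"tz": 6,"rx": 0,"ry": 0,"rz": 0.01},{"tx": 0.1,"ty": 0,"tz": 7.9,"rx": 0,"ry": 0,"rz": 0.01},{"tx": 0.1,"ty": 0,"tz": 7.9,"rx": 0,"ry": 0,"rz": 0.01},{"tx": 0.1,"ty": 0,"tz": 7.9,"rx": 0,"ry": 0,"rz": 0.01}]}}

```text
time: 4.67
position: [0.6523, -0.2002, 0.2523]
tool_rot: [0.593, 0.805, 0.0, 0.0]
ft_force: [-0.6, 0.4, 0.7]
grip_width: 0.06
```

Emit:
{"op": "send_rows", "data": {"deltas": [{"tx": 0,"ty": 0,"tz": 0,"rx": 0,"ry": 0,"rz": 0},{"tx": 0,"ty": 0,"tz": 0,"rx": 0,"ry": 0,"rz": 0},{"tx": 0,"ty": 0,"tz": 0,"rx": 0,"ry": 0,"rz": 0},{"tx": 0,"ty": 0,"tz": 0,"rx": 0,"ry": 0,"rz": 0},{"tx": 0,"ty": 0,"tz": 0,"rx": 0,"ry": 0,"rz": 0}], "claw": 3, "squeeze": 12}}

```text
time: 5.08
position: [0.6528, -0.2017, 0.2523]
tool_rot: [0.593, 0.805, 0.0, 0.001]
ft_force: [-0.5, 0.5, 2.8]
grip_width: 0.0376
```

```bash
python3 -c "
from h import *
delta([.652,-.201,.25],1.55)"
```

```text
t5.08 pos [ 0.6528 -0.2017  0.2523] psi 0.300 F [-0.5  0.5  2.8] w 0.0376 q [-0.46  0.58  1.24 -0.    1.32 -0.76]
delta t(cm) [ 0.09 -0.06  0.23] r [ 0.     0.002 -1.25 ] |t|0.3cm
```

Gripped (37.6 mm). Turn anticlockwise 1.25 rad (rz negative).

Emit:
{"op": "send_rows", "data": {"deltas": [{"tx": 0,"ty": 0,"tz": 0,"rx": 0,"ry": 0,"rz": -0.1},{"tx": 0,"ty": 0,"tz": 0,"rx": 0,"ry": 0,"rz": -0.2},{"tx": 0,"ty": 0,"tz": 0,"rx": 0,"ry": 0,"rz": -0.3},{"tx": 0,"ty": 0,"tz": 0,"rx": 0,"ry": 0,"rz": -0.4},{"tx": 0,"ty": 0,"tz": 0,"rx": 0,"ry": 0,"rz": -0.5}]}}

```text
time: 5.5
position: [0.6535, -0.2012, 0.2524]
tool_rot: [0.374, 0.928, 0.001, 0.002]
ft_force: [1.9, 1.4, 3.2]
grip_width: 0.0378
```

Emit:
{"op": "send_rows", "data": {"deltas": [{"tx": 0,"ty": 0,"tz": 0,"rx": 0,"ry": 0,"rz": -0.1},{"tx": 0,"ty": 0,"tz": 0,"rx": 0,"ry": 0,"rz": -0.2},{"tx": 0,"ty": 0,"tz": 0,"rx": 0,"ry": 0,"rz": -0.3},{"tx": 0,"ty": 0,"tz": 0,"rx": 0,"ry": 0,"rz": -0.4},{"tx": 0,"ty": 0,"tz": 0,"rx": 0,"ry": 0,"rz": -0.5}]}}

```text
time: 5.92
position: [0.6539, -0.2005, 0.2523]
tool_rot: [0.133, 0.991, 0.001, 0.002]
ft_force: [1.4, 3.1, 2.7]
grip_width: 0.0373
```

Emit:
{"op": "send_rows", "data": {"deltas": [{"tx": 0,"ty": 0,"tz": 0,"rx": 0,"ry": 0,"rz": -0.1},{"tx": 0,"ty": 0,"tz": 0,"rx": 0,"ry": 0,"rz": -0.2},{"tx": 0,"ty": 0,"tz": 0,"rx": 0,"ry": 0,"rz": -0.25},{"tx": 0,"ty": 0,"tz": 0,"rx": 0,"ry": 0,"rz": -0.25},{"tx": 0,"ty": 0,"tz": 0,"rx": 0,"ry": 0,"rz": -0.25}]}}

```text
time: 6.33
position: [0.654, -0.2001, 0.2523]
tool_rot: [0.011, 1.0, 0.001, 0.002]
ft_force: [3.0, 4.7, 4.5]
grip_width: 0.0376
```

```bash
python3 -c "
from h import *
delta([.652,-.201,.25],1.55)
c=cam('wrist');save(c,'w4.png')
c=cam('side');save(c,'s4.png')
a=cv2.imread('pics/w4.png')[150:350,200:460];cv2.imwrite('pics/w4c.png',cv2.resize(a,None,fx=3,fy=3))
"
```

```text
t6.33 pos [ 0.654  -0.2001  0.2523] psi 1.549 F [3.  4.7 4.5] w 0.0376 q [-0.46  0.58  1.24  0.    1.32 -2.01]
delta t(cm) [ 0.2  -0.09  0.23] r [ 0.002  0.004 -0.001] |t|0.3cm
```

View pics/w4c.png

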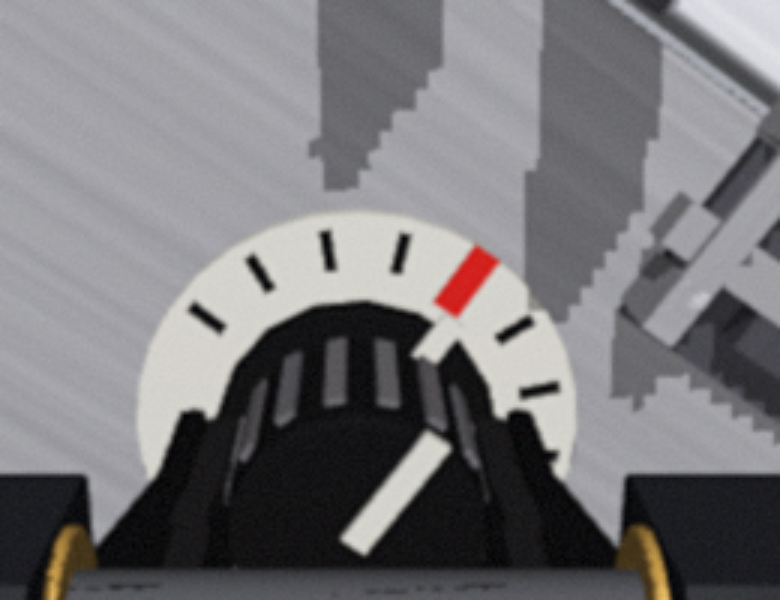

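```bash
cat > ptr.py <<'E'
from h import *
from const import *
c=cam("wrist"); P,u,v=cloud(c); col=c["color"][v,u].astype(int)
f=lambda d:np.arctan2(d@U,-(d@EX))
K=D
for lo,hi,rm in [(.269,.282,.02)]:
    w=(P[:,2]>lo)&(P[:,2]<hi)&(col.min(1)>110)&(np.linalg.norm(P[:,:2]-K,axis=1)<rm)&(v<345)
    q=P[w][:,:2]; mu=q.mean(0); vv=np.linalg.svd(q-mu)[2][0]; vv*=-np.sign(vv@EX)
    print("ptr n",len(q),mu-K,"line %.3f mean %.3f"%(f(vv),f(mu-K)),np.median(P[w][:,2]))
# line direction through pixel edges, reprojected on plane z=.2755
w2=w; uu,vq=u[w],v[w]; r=cv2.minAreaRect(np.c_[uu,vq].astype(np.float32)); b=cv2.boxPoints(r)
e=[atz(c,p,.2755)[:2] for p in b]
L=[e[1]-e[0],e[2]-e[1],e[3]-e[2],e[0]-e[3]]; l=[np.linalg.norm(x) for x in L]; 
for x in L:
    if np.linalg.norm(x)>.8*max(l): x=x*-np.sign(x@EX); print("edge %.3f len %.1f"%(f(x),1e3*np.linalg.norm(x)))
rd=(col[:,0]>130)&(col[:,1]<70)&(np.linalg.norm(P[:,:2]-K,axis=1)<.045)&(P[:,2]<.26)
R=P[rd][:,:2].mean(0); print("red ang from D %.3f"%f(R-K),"r",np.linalg.norm(R-K)*1e3)
vv=np.linalg.svd(P[rd][:,:2]-R)[2][0]; vv*=-np.sign(vv@EX); print("red line %.3f"%f(vv))
E
python3 ptr.py
```

```text
ptr n 477 [-0.00747168  0.00527333] line 0.019 mean -0.012 0.2770067630625084
edge 0.016 len 20.9
edge 0.009 len 21.1
red ang from D -0.010 r 31.980028143427262
red line -0.004
```

Emit:
{"op": "send_rows", "data": {"deltas": [{"tx": 0,"ty": 0,"tz": 0,"rx": 0,"ry": 0,"rz": -0.015},{"tx": 0,"ty": 0,"tz": 0,"rx": 0,"ry": 0,"rz": -0.015}]}}

```text
time: 6.65
position: [0.654, -0.2001, 0.2523]
tool_rot: [0.003, 1.0, 0.001, 0.002]
ft_force: [3.7, 4.3, 5.4]
grip_width: 0.038
```

Emit:
{"op": "send_rows", "data": {"deltas": [{"tx": 0,"ty": 0,"tz": 0,"rx": 0,"ry": 0,"rz": 0},{"tx": 0,"ty": 0,"tz": 0,"rx": 0,"ry": 0,"rz": 0},{"tx": 0,"ty": 0,"tz": 0,"rx": 0,"ry": 0,"rz": 0}], "claw": 5.6}}

```text
time: 6.9
position: [0.6516, -0.202, 0.2505]
tool_rot: [0.003, 1.0, -0.0, -0.001]
ft_force: [0.9, -0.8, -0.1]
grip_width: 0.0499
```

```bash
python3 -c "
from h import *
delta([.652,-.201,.33],1.55)"; python3 ptr.py
```

```text
t6.90 pos [ 0.6516 -0.202   0.2505] psi 1.564 F [ 0.9 -0.8 -0.1] w 0.0499 q [-0.46  0.58  1.24 -0.    1.32 -2.03]
delta t(cm) [-0.02  0.1  -7.95] r [-0.001 -0.002  0.014] |t|8.0cm
ptr n 489 [-0.0075065   0.00495176] line 0.171 mean -0.043 0.27700543764101365
edge 0.652 len 37.5
edge 0.643 len 38.6
red ang from D -0.010 r 32.07522787988407
red line -0.008
```

Emit:
{"op": "send_rows", "data": {"deltas": [{"tx": 0,"ty": 0,"tz": -3,"rx": 0,"ry": 0,"rz": 0},{"tx": 0,"ty": 0,"tz": -6,"rx": 0,"ry": 0,"rz": 0},{"tx": 0,"ty": 0,"tz": -9,"rx": 0,"ry": 0,"rz": 0},{"tx": 0,"ty": 0,"tz": -9,"rx": 0,"ry": 0,"rz": 0},{"tx": 0,"ty": 0,"tz": -9,"rx": 0,"ry": 0,"rz": 0}]}}

```text
time: 7.37
position: [0.653, -0.2025, 0.3433]
tool_rot: [0.003, 1.0, -0.001, 0.002]
ft_force: [0.3, 0.5, -0.6]
grip_width: 0.0561
```

```bash
python3 ptr.py; python3 fit2.py w5.png;python3 -c "
from h import *
from const import *
delta([*CG,.33],a)
a=cv2.imread('pics/w5.png')[150:350,200:460];cv2.imwrite('pics/w5c.png',cv2.resize(a,None,fx=3,fy=3))
"
```

```text
ptr n 208 [-0.0068273   0.00541344] line -0.020 mean 0.044 0.27694245042781657
edge 0.357 len 35.2
edge 0.340 len 36.2
red ang from D -0.010 r 32.143875376711954
red line -0.012
t7.42 pos [ 0.652  -0.2019  0.341 ] psi 1.564 F [-0.2 -0.6  0. ] w 0.0561 q [-0.46  0.52  1.12 -0.    1.51 -2.03]
delta t(cm) [0.   0.09 1.1 ] r [-0.001  0.     1.264] |t|1.1cm
1 819 rect c [ 0.5408 -0.1934] mm [ 8.0666 27.8999] 54.3 [ 24  57 131]
2 784 rect c [ 0.5655 -0.1594] mm [ 8.3764 27.78  ] 54.1 [174 175 180]
4 686 rect c [ 0.6495 -0.1022] mm [ 8.8318 27.9253] 53.5 [164  27  25]
19 221 rect c [ 0.6658 -0.0649] mm [ 6.9954 12.6071] 17.0 [124 123 128]
deck z 0.2355713441020039
knob top 2578 0.27591966274496593
knob c [ 0.652  -0.2009] 19.834605407714843
pointer n 169 mean off mm [-6.1866  4.1931] ang line -0.002 ang by mean -0.031
red ang -0.011 80
t7.47 pos [ 0.6515 -0.2015  0.3397] psi 1.564 F [ 0.5 -0.1  1. ] w 0.0561 q [-0.46  0.52  1.12 -0.    1.51 -2.03]
delta t(cm) [-1.35 12.28  0.97] r [-0.    -0.003  0.62 ] |t|12.4cm
```

View pics/w5c.png

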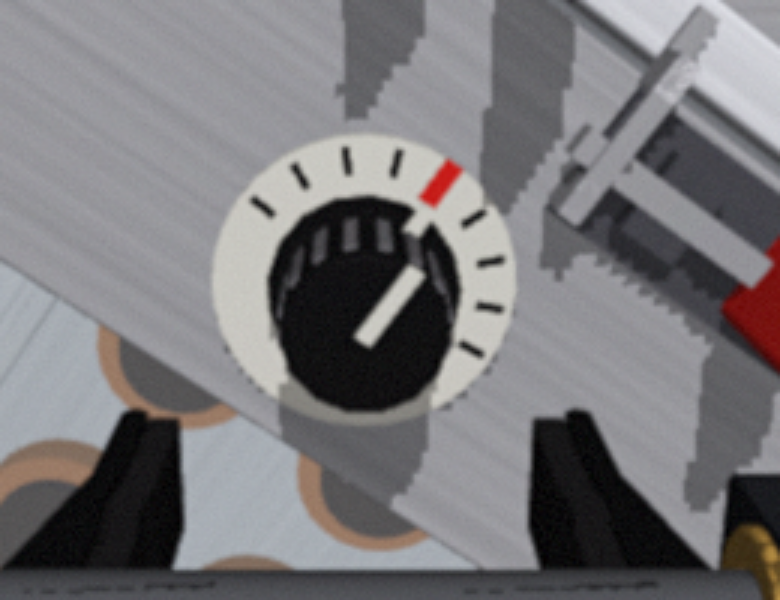

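```bash
sed -i 's/DG=.*/DG=np.array([.5574,-.1705]); H=DG+.231*U; CG=np.array([.666,-.0794]); D=H+.095*EX-.2*U/' const.py; python3 -c "
from h import *
from const import *
print(H,D)
delta([*CG,.32],a)"
```

```text
[0.69285201 0.01661962] [ 0.6525315  -0.20109408]
t7.47 pos [ 0.6515 -0.2015  0.3397] psi 1.564 F [ 0.5 -0.1  1. ] w 0.0561 q [-0.46  0.52  1.12 -0.    1.51 -2.03]
delta t(cm) [-1.38 12.22  1.97] r [-0.    -0.003  0.62 ] |t|12.5cm
```

Emit:
{"op": "send_rows", "data": {"deltas": [{"tx": -0.4,"ty": 3.5,"tz": 0.5,"rx": 0,"ry": 0,"rz": 0.12},{"tx": -0.8,"ty": 7,"tz": 1,"rx": 0,"ry": 0,"rz": 0.24},{"tx": -1.1,"ty": 10,"tz": 1.5,"rx": 0,"ry": 0,"rz": 0.36},{"tx": -1.4,"ty": 12.2,"tz": 2,"rx": 0,"ry": 0,"rz": 0.48},{"tx": -1.4,"ty": 12.2,"tz": 2,"rx": 0,"ry": 0,"rz": 0.62}], "claw": 7.6}}

```text
time: 7.88
position: [0.6654, -0.0741, 0.3172]
tool_rot: [0.301, 0.953, 0.001, -0.004]
ft_force: [-0.5, 0.1, -0.5]
grip_width: 0.0746
```

Emit:
{"op": "send_rows", "data": {"deltas": [{"tx": 0,"ty": 0,"tz": 0,"rx": 0,"ry": 0,"rz": 0},{"tx": 0,"ty": 0,"tz": 0,"rx": 0,"ry": 0,"rz": 0},{"tx": 0,"ty": 0,"tz": 0,"rx": 0,"ry": 0,"rz": 0}]}}

```text
time: 8.13
position: [0.6666, -0.0803, 0.3199]
tool_rot: [0.3, 0.954, -0.0, -0.001]
ft_force: [0.1, 0.7, -0.6]
grip_width: 0.0758
```

```bash
python3 -c "
from h import *
from const import *
delta([*CG,.256],a)"
```

```text
t8.13 pos [ 0.6666 -0.0803  0.3199] psi 0.962 F [ 0.1  0.7 -0.6] w 0.0758 q [-0.29  0.51  1.18 -0.    1.45 -1.25]
delta t(cm) [0.09 0.04 6.39] r [-0.001 -0.002  0.017] |t|6.4cm
```

Emit:
{"op": "send_rows", "data": {"deltas": [{"tx": 0.1,"ty": 0,"tz": 2.5,"rx": 0,"ry": 0,"rz": 0.017},{"tx": 0.1,"ty": 0,"tz": 5,"rx": 0,"ry": 0,"rz": 0.017},{"tx": 0.1,"ty": 0,"tz": 6.4,"rx": 0,"ry": 0,"rz": 0.017},{"tx": 0.1,"ty": 0,"tz": 6.4,"rx": 0,"ry": 0,"rz": 0.017},{"tx": 0.1,"ty": 0,"tz": 6.4,"rx": 0,"ry": 0,"rz": 0.017}]}}

```text
time: 8.55
position: [0.6658, -0.0799, 0.2561]
tool_rot: [0.309, 0.951, -0.0, -0.001]
ft_force: [0.4, -0.5, -0.2]
grip_width: 0.0762
```

Emit:
{"op": "send_rows", "data": {"deltas": [{"tx": 0,"ty": 0,"tz": 0,"rx": 0,"ry": 0,"rz": 0},{"tx": 0,"ty": 0,"tz": 0,"rx": 0,"ry": 0,"rz": 0},{"tx": 0,"ty": 0,"tz": 0,"rx": 0,"ry": 0,"rz": 0},{"tx": 0,"ty": 0,"tz": 0,"rx": 0,"ry": 0,"rz": 0},{"tx": 0,"ty": 0,"tz": 0,"rx": 0,"ry": 0,"rz": 0}], "claw": 3, "squeeze": 20}}

```text
time: 8.97
position: [0.6663, -0.0802, 0.2583]
tool_rot: [0.309, 0.951, -0.001, 0.001]
ft_force: [-1.8, -2.7, 2.0]
grip_width: 0.0505
```

Emit:
{"op": "send_rows", "data": {"deltas": [{"tx": 0,"ty": 0,"tz": 0,"rx": 0,"ry": 0,"rz": 0},{"tx": 0,"ty": 0,"tz": 0,"rx": 0,"ry": 0,"rz": 0},{"tx": 0,"ty": 0,"tz": 0,"rx": 0,"ry": 0,"rz": 0}]}}

```text
time: 9.22
position: [0.6672, -0.0786, 0.2576]
tool_rot: [0.309, 0.951, 0.001, 0.001]
ft_force: [0.4, -0.9, 3.2]
grip_width: 0.0355
```

Emit:
{"op": "send_rows", "data": {"deltas": [{"tx": 0,"ty": 0,"tz": 0,"rx": 0,"ry": 0,"rz": 0},{"tx": 0,"ty": 0,"tz": 0,"rx": 0,"ry": 0,"rz": 0},{"tx": 0,"ty": 0,"tz": 0,"rx": 0,"ry": 0,"rz": 0},{"tx": 0,"ty": 0,"tz": 0,"rx": 0,"ry": 0,"rz": 0}], "squeeze": 30}}

```text
time: 9.55
position: [0.6673, -0.0784, 0.2576]
tool_rot: [0.309, 0.951, 0.001, 0.001]
ft_force: [3.0, 1.3, 4.2]
grip_width: 0.0348
```

Emit:
{"op": "send_rows", "data": {"deltas": [{"tx": 0,"ty": 0,"tz": 0,"rx": 0,"ry": 0,"rz": 0},{"tx": 0,"ty": 0,"tz": 0,"rx": 0,"ry": 0,"rz": 0},{"tx": 0,"ty": 0,"tz": 0,"rx": 0,"ry": 0,"rz": 0},{"tx": 0,"ty": 0,"tz": 0,"rx": 0,"ry": 0,"rz": 0},{"tx": 0,"ty": 0,"tz": 0,"rx": 0,"ry": 0,"rz": 0}], "claw": 7.6}}

```text
time: 9.97
position: [0.6655, -0.0788, 0.2561]
tool_rot: [0.309, 0.951, -0.0, -0.001]
ft_force: [0.1, -0.2, -0.2]
grip_width: 0.0608
```

Emit:
{"op": "send_rows", "data": {"deltas": [{"tx": 0,"ty": 0,"tz": -3,"rx": 0,"ry": 0,"rz": 0},{"tx": 0,"ty": 0,"tz": -6,"rx": 0,"ry": 0,"rz": 0},{"tx": 0,"ty": 0,"tz": -8,"rx": 0,"ry": 0,"rz": 0},{"tx": 0,"ty": 0,"tz": -8,"rx": 0,"ry": 0,"rz": 0},{"tx": 0,"ty": 0,"tz": -8,"rx": 0,"ry": 0,"rz": 0}]}}

```text
time: 10.38
position: [0.6666, -0.0791, 0.3381]
tool_rot: [0.309, 0.951, 0.0, 0.001]
ft_force: [-0.2, -0.8, -0.5]
grip_width: 0.0762
```

```bash
python3 fit2.py w6.png;python3 -c "
from h import *
from const import *
delta([*DG,.32],a)
"
```

```text
t10.38 pos [ 0.6666 -0.0791  0.3381] psi 0.943 F [-0.2 -0.8 -0.5] w 0.0762 q [-0.28  0.5   1.16 -0.    1.48 -1.23]
delta t(cm) [ -5.98 -10.73   0.82] r [0.002 0.002 0.643] |t|12.3cm
1 887 rect c [ 0.5654 -0.1586] mm [ 8.4423 27.639 ] 55.1 [140 141 146]
2 1014 rect c [ 0.5411 -0.1928] mm [ 9.0451 28.1688] 53.9 [ 19  45 102]
5 542 rect c [ 0.6576 -0.0903] mm [ 8.0752 27.8743] 54.5 [172  30  27]
6 546 rect c [ 0.6736 -0.0674] mm [ 8.0888 26.6843] 54.3 [132 131 136]
deck z 0.23569148958607894
knob top 0 nan
knob c [0. 0.] 0.0
t10.43 pos [ 0.6657 -0.0788  0.3363] psi 0.943 F [-0.1 -0.8 -0.8] w 0.0756 q [-0.28  0.5   1.16 -0.    1.48 -1.23]
delta t(cm) [  3.38 -13.78   1.64] r [-0.001 -0.001 -0.001] |t|14.3cm
  return _methods._mean(a, axis=axis, dtype=dtype,
  ret = ret.dtype.type(ret / rcount)
```

View pics/w6.png

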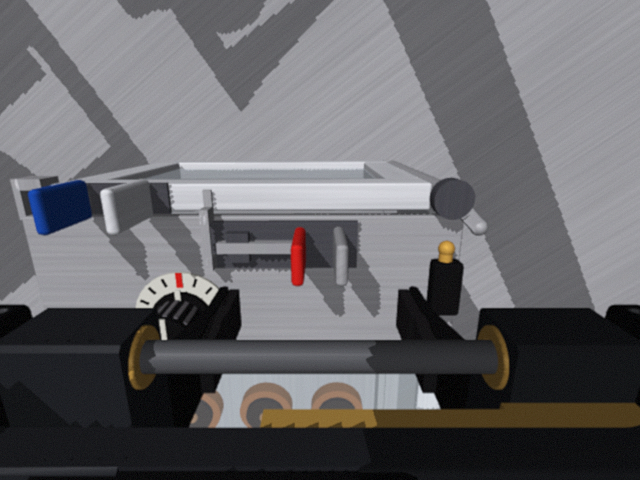

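Run:
```python
from h import *
from const import *
c=np.load("w.npy",allow_pickle=True).item(); c2=np.load("w2.npy",allow_pickle=True).item()
for c in (c,c2):
    P,u,v=cloud(c); d=P[:,:2]-H; x=d@EX; y=d@U
    m=(v<300)&(abs(x)<.03)
    for lo in np.arange(-.31,-.13,.01):
        s=m&(y>lo)&(y<lo+.01)
        if s.sum(): print(round(lo,2),s.sum(),P[s][:,2].max().round(4),end="; ")
    print()
```

```text
-0.31 641 0.237; -0.3 419 0.2375; -0.29 339 0.2375; -0.28 505 0.2373; -0.27 758 0.2883; -0.26 3793 0.2895; -0.25 524 0.2403; -0.24 475 0.2396; -0.23 539 0.287; -0.22 2898 0.2896; -0.21 1145 0.2407; -0.2 1055 0.2379; -0.19 1012 0.2375; -0.18 1177 0.2529; -0.17 1065 0.2511; -0.16 1114 0.2482; -0.15 1132 0.3525; -0.14 1345 0.3531; 
-0.31 574 0.2374; -0.3 545 0.2373; -0.29 306 0.2372; -0.28 326 0.2373; -0.27 531 0.2888; -0.26 2664 0.2899; -0.25 861 0.2403; -0.24 578 0.2405; -0.23 434 0.2874; -0.22 2216 0.2891; -0.21 970 0.2406; -0.2 916 0.2378; -0.19 902 0.2378; -0.18 977 0.2524; -0.17 978 0.2472; -0.16 999 0.2483; -0.15 1028 0.2481; -0.14 1042 0.2417;
```

Emit:
{"op": "send_rows", "data": {"deltas": [{"tx": 0.8,"ty": -3.5,"tz": 0.2,"rx": 0,"ry": 0,"rz": 0},{"tx": 1.7,"ty": -7,"tz": 0.4,"rx": 0,"ry": 0,"rz": 0},{"tx": 2.6,"ty": -10.5,"tz": 0.7,"rx": 0,"ry": 0,"rz": 0},{"tx": 3.4,"ty": -13.8,"tz": 1,"rx": 0,"ry": 0,"rz": 0},{"tx": 3.4,"ty": -13.8,"tz": 1,"rx": 0,"ry": 0,"rz": 0}]}}

```text
time: 10.85
position: [0.5518, -0.173, 0.3239]
tool_rot: [0.311, 0.95, -0.001, -0.005]
ft_force: [0.6, -0.0, -0.6]
grip_width: 0.0764
```

Emit:
{"op": "send_rows", "data": {"deltas": [{"tx": 0,"ty": 0,"tz": 0,"rx": 0,"ry": 0,"rz": 0},{"tx": 0,"ty": 0,"tz": 0,"rx": 0,"ry": 0,"rz": 0},{"tx": 0,"ty": 0,"tz": 0,"rx": 0,"ry": 0,"rz": 0}]}}

```text
time: 11.1
position: [0.5583, -0.1699, 0.3262]
tool_rot: [0.308, 0.951, 0.0, -0.0]
ft_force: [-0.8, -0.3, 0.3]
grip_width: 0.076
```

```bash
python3 -c "
from h import *
from const import *
delta([*DG,.256],a)"
```

```text
t11.10 pos [ 0.5583 -0.1699  0.3262] psi 0.944 F [-0.8 -0.3  0.3] w 0.0760 q [-0.49  0.37  1.4   0.    1.37 -1.43]
delta t(cm) [ 0.03 -0.1   7.02] r [ 0.    -0.001 -0.   ] |t|7.0cm
```

Emit:
{"op": "send_rows", "data": {"deltas": [{"tx": 0,"ty": -0.1,"tz": 2.5,"rx": 0,"ry": 0,"rz": 0},{"tx": 0,"ty": -0.1,"tz": 5,"rx": 0,"ry": 0,"rz": 0},{"tx": 0,"ty": -0.1,"tz": 6.8,"rx": 0,"ry": 0,"rz": 0},{"tx": 0,"ty": -0.1,"tz": 6.8,"rx": 0,"ry": 0,"rz": 0},{"tx": 0,"ty": -0.1,"tz": 6.8,"rx": 0,"ry": 0,"rz": 0}], "claw": 7.2}}

```text
time: 11.52
position: [0.5574, -0.1704, 0.258]
tool_rot: [0.308, 0.951, 0.0, -0.001]
ft_force: [-0.8, -0.2, 0.7]
grip_width: 0.072
```

Emit:
{"op": "send_rows", "data": {"deltas": [{"tx": 0,"ty": 0,"tz": 0,"rx": 0,"ry": 0,"rz": 0},{"tx": 0,"ty": 0,"tz": 0,"rx": 0,"ry": 0,"rz": 0},{"tx": 0,"ty": 0,"tz": 0,"rx": 0,"ry": 0,"rz": 0},{"tx": 0,"ty": 0,"tz": 0,"rx": 0,"ry": 0,"rz": 0},{"tx": 0,"ty": 0,"tz": 0,"rx": 0,"ry": 0,"rz": 0}], "claw": 3, "squeeze": 40}}

```text
time: 11.93
position: [0.5567, -0.1737, 0.2604]
tool_rot: [0.308, 0.951, -0.003, 0.001]
ft_force: [-4.4, -5.7, 4.0]
grip_width: 0.0465
```

Emit:
{"op": "send_rows", "data": {"deltas": [{"tx": 0,"ty": 0,"tz": 0,"rx": 0,"ry": 0,"rz": 0},{"tx": 0,"ty": 0,"tz": 0,"rx": 0,"ry": 0,"rz": 0},{"tx": 0,"ty": 0,"tz": 0,"rx": 0,"ry": 0,"rz": 0},{"tx": 0,"ty": 0,"tz": 0,"rx": 0,"ry": 0,"rz": 0},{"tx": 0,"ty": 0,"tz": 0,"rx": 0,"ry": 0,"rz": 0}]}}

```text
time: 12.35
position: [0.559, -0.1704, 0.2603]
tool_rot: [0.309, 0.951, 0.001, 0.002]
ft_force: [3.8, 3.5, 2.5]
grip_width: 0.0349
```

```bash
python3 -c "
from h import *
from const import *
delta([*DG,.258],a)"
```

```text
t12.35 pos [ 0.559  -0.1704  0.2603] psi 0.943 F [3.8 3.5 2.5] w 0.0349 q [-0.49  0.43  1.5   0.    1.21 -1.43]
delta t(cm) [ 0.12 -0.1   0.23] r [ 0.004  0.003 -0.001] |t|0.3cm
```

Emit:
{"op": "send_rows", "data": {"deltas": [{"tx": 0.69,"ty": 0.01,"tz": 0,"rx": 0,"ry": 0,"rz": 0.03},{"tx": 1.39,"ty": 0.04,"tz": 0,"rx": 0,"ry": 0,"rz": 0.06},{"tx": 2.08,"ty": 0.09,"tz": 0,"rx": 0,"ry": 0,"rz": 0.09},{"tx": 2.77,"ty": 0.17,"tz": 0,"rx": 0,"ry": 0,"rz": 0.12},{"tx": 3.45,"ty": 0.26,"tz": 0,"rx": 0,"ry": 0,"rz": 0.15}]}}

```text
time: 12.77
position: [0.5323, -0.1483, 0.2603]
tool_rot: [0.38, 0.925, 0.001, 0.002]
ft_force: [3.3, 2.9, 2.0]
grip_width: 0.035
```

```bash
cat > arc.py <<'E'
from h import *
from const import *
o,R,ps=state(); p=o["position"][:2]-H; ang=np.arctan2(p[1],p[0]); th=(a+np.pi-ang)
th=(th+np.pi)%(2*np.pi)-np.pi
print("t%.2f"%o["time"],"theta by pos %.3f by psi %.3f"%(th,a-ps),"r %.4f"%np.linalg.norm(p),"z %.4f"%o["position"][2],"F",o["ft_force"].round(1),"M",o["moment"].round(2),"w %.4f"%o["grip_width"],"q",o["q"].round(2))
E
python3 arc.py
```

```text
t12.77 theta by pos 0.145 by psi 0.152 r 0.2301 z 0.2603 F [3.3 2.9 2. ] M [ 0.07 -0.18  0.03] w 0.0350 q [-0.48  0.38  1.57  0.    1.18 -1.27]
```

Moving freely; continue the arc.

Emit:
{"op": "send_rows", "data": {"deltas": [{"tx": 1.16,"ty": 0.03,"tz": 0,"rx": 0,"ry": 0,"rz": 0.05},{"tx": 2.31,"ty": 0.12,"tz": 0,"rx": 0,"ry": 0,"rz": 0.1},{"tx": 3.45,"ty": 0.26,"tz": 0,"rx": 0,"ry": 0,"rz": 0.15},{"tx": 4.59,"ty": 0.46,"tz": 0,"rx": 0,"ry": 0,"rz": 0.2},{"tx": 5.71,"ty": 0.72,"tz": 0,"rx": 0,"ry": 0,"rz": 0.25}]}}

```text
time: 13.18
position: [0.4963, -0.1035, 0.2602]
tool_rot: [0.492, 0.87, 0.001, 0.002]
ft_force: [2.7, 1.5, 2.5]
grip_width: 0.0349
```

```bash
python3 arc.py
```

```text
t13.18 theta by pos 0.396 by psi 0.403 r 0.2304 z 0.2602 F [2.7 1.5 2.5] M [-0.17 -0.01  0.14] w 0.0349 q [-0.43  0.32  1.68  0.    1.14 -0.97]
```

Emit:
{"op": "send_rows", "data": {"deltas": [{"tx": 1.16,"ty": 0.03,"tz": 0,"rx": 0,"ry": 0,"rz": 0.05},{"tx": 2.31,"ty": 0.12,"tz": 0,"rx": 0,"ry": 0,"rz": 0.1},{"tx": 3.45,"ty": 0.26,"tz": 0,"rx": 0,"ry": 0,"rz": 0.15},{"tx": 4.59,"ty": 0.46,"tz": 0,"rx": 0,"ry": 0,"rz": 0.2},{"tx": 5.71,"ty": 0.72,"tz": 0,"rx": 0,"ry": 0,"rz": 0.25}]}}

```text
time: 13.6
position: [0.473, -0.053, 0.2603]
tool_rot: [0.596, 0.803, -0.001, 0.003]
ft_force: [1.1, -4.1, 2.1]
grip_width: 0.0346
```

```bash
python3 arc.py
```

```text
t13.60 theta by pos 0.638 by psi 0.651 r 0.2306 z 0.2603 F [ 1.1 -4.1  2.1] M [-0.86  0.37  0.39] w 0.0346 q [-0.34  0.27  1.75 -0.    1.11 -0.64]
```

Emit:
{"op": "send_rows", "data": {"deltas": [{"tx": 1.16,"ty": 0.03,"tz": 0,"rx": 0,"ry": 0,"rz": 0.05},{"tx": 2.31,"ty": 0.12,"tz": 0,"rx": 0,"ry": 0,"rz": 0.1},{"tx": 3.45,"ty": 0.26,"tz": 0,"rx": 0,"ry": 0,"rz": 0.15},{"tx": 4.59,"ty": 0.46,"tz": 0,"rx": 0,"ry": 0,"rz": 0.2},{"tx": 5.71,"ty": 0.72,"tz": 0,"rx": 0,"ry": 0,"rz": 0.25}]}}

```text
time: 14.02
position: [0.4621, 0.0057, 0.2602]
tool_rot: [0.692, 0.721, -0.0, 0.001]
ft_force: [-2.0, 0.2, 5.4]
grip_width: 0.0349
```

```bash
python3 arc.py
```

```text
t14.02 theta by pos 0.897 by psi 0.903 r 0.2311 z 0.2602 F [-2.   0.2  5.4] M [-0.26  0.52  0.05] w 0.0349 q [-0.23  0.26  1.78 -0.    1.11 -0.27]
```

Emit:
{"op": "send_rows", "data": {"deltas": [{"tx": 1.16,"ty": 0.03,"tz": 0,"rx": 0,"ry": 0,"rz": 0.05},{"tx": 2.31,"ty": 0.12,"tz": 0,"rx": 0,"ry": 0,"rz": 0.1},{"tx": 3.45,"ty": 0.26,"tz": 0,"rx": 0,"ry": 0,"rz": 0.15},{"tx": 4.59,"ty": 0.46,"tz": 0,"rx": 0,"ry": 0,"rz": 0.2},{"tx": 5.71,"ty": 0.72,"tz": 0,"rx": 0,"ry": 0,"rz": 0.25}]}}

```text
time: 14.43
position: [0.4664, 0.0633, 0.2602]
tool_rot: [0.777, 0.629, -0.0, 0.0]
ft_force: [-2.4, -0.7, 7.6]
grip_width: 0.0349
```

```bash
python3 arc.py
```

```text
t14.43 theta by pos 1.148 by psi 1.153 r 0.2313 z 0.2602 F [-2.4 -0.7  7.6] M [-0.27  0.69 -0.01] w 0.0349 q [-0.1   0.27  1.76 -0.    1.11  0.11]
```

Emit:
{"op": "send_rows", "data": {"deltas": [{"tx": 1.16,"ty": 0.03,"tz": 0,"rx": 0,"ry": 0,"rz": 0.05},{"tx": 2.31,"ty": 0.12,"tz": 0,"rx": 0,"ry": 0,"rz": 0.1},{"tx": 3.45,"ty": 0.26,"tz": 0,"rx": 0,"ry": 0,"rz": 0.15},{"tx": 4.59,"ty": 0.46,"tz": 0,"rx": 0,"ry": 0,"rz": 0.2},{"tx": 5.71,"ty": 0.72,"tz": 0,"rx": 0,"ry": 0,"rz": 0.25}]}}

```text
time: 14.85
position: [0.4848, 0.118, 0.2603]
tool_rot: [0.85, 0.528, -0.0, -0.0]
ft_force: [-2.5, -1.0, 8.6]
grip_width: 0.0348
```

```bash
python3 arc.py
```

```text
t14.85 theta by pos 1.398 by psi 1.404 r 0.2315 z 0.2603 F [-2.5 -1.   8.6] M [-0.22  0.74 -0.06] w 0.0348 q [0.01 0.31 1.7  0.   1.14 0.47]
```

Emit:
{"op": "send_rows", "data": {"deltas": [{"tx": 1.16,"ty": 0.03,"tz": 0,"rx": 0,"ry": 0,"rz": 0.05},{"tx": 2.31,"ty": 0.12,"tz": 0,"rx": 0,"ry": 0,"rz": 0.1},{"tx": 3.45,"ty": 0.26,"tz": 0,"rx": 0,"ry": 0,"rz": 0.15},{"tx": 4.59,"ty": 0.46,"tz": 0,"rx": 0,"ry": 0,"rz": 0.2},{"tx": 5.71,"ty": 0.72,"tz": 0,"rx": 0,"ry": 0,"rz": 0.25}]}}

```text
time: 15.27
position: [0.5162, 0.1664, 0.2603]
tool_rot: [0.909, 0.417, -0.001, -0.001]
ft_force: [-4.0, -0.1, 7.6]
grip_width: 0.0352
```

Emit:
{"op": "send_rows", "data": {"deltas": [{"tx": 0,"ty": 0,"tz": 0,"rx": 0,"ry": 0,"rz": 0},{"tx": 0,"ty": 0,"tz": 0,"rx": 0,"ry": 0,"rz": 0},{"tx": 0,"ty": 0,"tz": 0,"rx": 0,"ry": 0,"rz": 0},{"tx": 0,"ty": 0,"tz": 0,"rx": 0,"ry": 0,"rz": 0}]}}

```text
time: 15.6
position: [0.5159, 0.1662, 0.2603]
tool_rot: [0.908, 0.418, -0.001, -0.001]
ft_force: [-4.6, 1.3, 6.5]
grip_width: 0.0348
```

```bash
python3 arc.py
python3 - <<'E'
from h import *
for n in ["side","top","wrist"]:
    c=cam(n); save(c,n+"9.png"); np.save(n+"9.npy",c,allow_pickle=True)
a=cv2.imread("pics/side9.png"); b=cv2.imread("pics/top9.png")
cv2.imwrite("pics/c9.png",np.hstack([cv2.resize(a[150:350,230:460],(400,350)),cv2.resize(b[90:330,180:500],(400,350))]))
E
```

```text
t15.60 theta by pos 1.646 by psi 1.652 r 0.2316 z 0.2603 F [-4.6  1.3  6.5] M [ 0.02  0.87 -0.08] w 0.0348 q [0.1  0.37 1.59 0.   1.18 0.81]
```

View pics/c9.png

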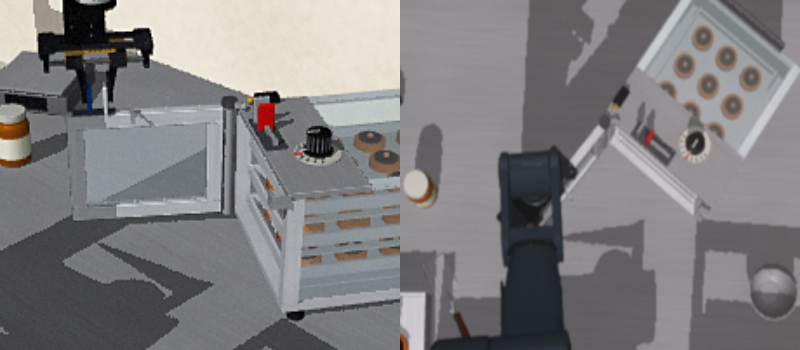

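View pics/wrist9.png

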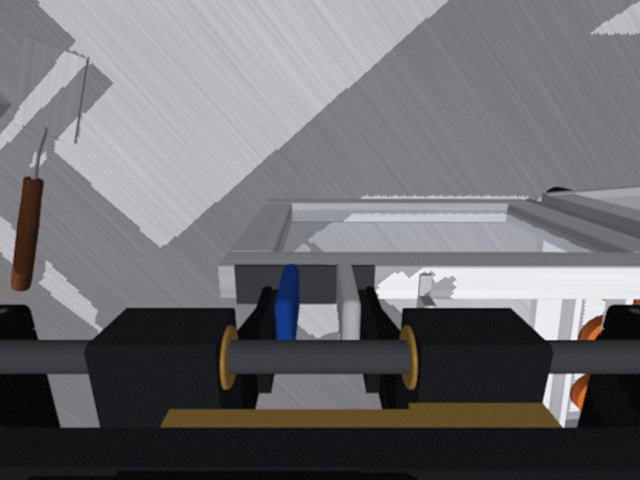

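Run:
```python
from h import *
from const import *
c=np.load("top9.npy",allow_pickle=True).item()
im=c["color"].astype(int); q=[]
for v in range(170,200):
    for u in range(400,435):
        p=atz(c,(u,v),.276)[:2]-D
        if np.linalg.norm(p)<.015 and im[v,u].min()>100: q.append(p)
q=np.array(q); m=q.mean(0); print(len(q),"dial by mean %.2f"%np.arctan2(m@U,-(m@EX)))
P,u,v=cloud(c); cl=c["color"][v,u].astype(int)
s=(cl[:,0]>120)&(cl[:,1]<60)&(P[:,2]>.265)&(np.linalg.norm(P[:,:2]-CG,axis=1)<.06); print("red off from CG along U mm",((P[s][:,:2].mean(0)-CG)@U)*1e3)
for l in ["jar","bowl"]: print(l,[r["xy"] for r in robot.tip_of(l,"top")[:1]])
import os; os.system("python3 arc.py")
robot.hand_in()
```

```text
t15.85 theta by pos 1.646 by psi 1.652 r 0.2317 z 0.2603 F [-4.5  0.7  7.3] M [-0.02  0.84 -0.06] w 0.0347 q [0.1  0.37 1.6  0.   1.18 0.81]
7 dial by mean 0.21
red off from CG along U mm -12.72855038573841
jar [[195.0, 221.6]]
bowl [[475.3, 286.5]]
this script no longer has the robotException ignored in: <_io.TextIOWrapper mode='rw' encoding='UTF-8'>
Traceback (most recent call last):
BrokenPipeError: [Errno 32] Broken pipe
```

```bash
python3 -c "
from rig import robot
print(robot.get_obs()['time'],robot.get_obs()['grip_width']); print(robot.hand_in())"
```

```text
15.85 0.03468622325512265
the job is handed in; nothing more can be done
None
```

The job is handed in at 15.85 s: the fan dial is at zero, the travel catch is drawn, and the gripper is holding the door open. The steps were done in the order asked.

- **Dial:** I turned it anticlockwise by about 1.27 rad. In the wrist camera after release, the pointer line was within about 0.02 rad of the red mark. A last rough check in the top camera read 0.21 rad. That came from only 7 pixels, where one pixel is about 3 mm, and nothing touched the knob after the wrist reading, so I trusted the wrist camera.
- **Travel catch:** It is fully squeezed and stayed drawn. The plate centres were 28 mm apart after release, which matches full travel. In the last top view the red plate still stood about 13 mm from the squeeze point (expected 14).
- **Door:** I squeezed the grip closed (opening about 35 mm against 36 nominal) and swung the door past the detent. It stands at about 1.65 rad (94 to 95 degrees), held with a 40 N grip. The largest wrist force I read during the swing was about 9 N.
- **Jar, bowl and spatula:** The jar and bowl read within about 2 pixels of where they started in the top view. I did not measure the spatula, but nothing came near it and it shows lying clear in the last pictures.

My first hand-in call failed because a helper script took over the robot connection. The second call was accepted, and nothing moved in between.

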